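# Set out the soldering place on a goldsmith's bench

### The job

Make the soldering place ready by pushing things along the bench, without lifting or tipping anything. First push the tan soldering block fully home into the corner of the aluminium L-shaped stop, flat against both bars; then push the round steel spirit lamp until it stands wholly inside the red ring marked on the bench. Leave everything else where it is, the block in its corner included.

Things in the scene. Friction and masses are not known exactly. Their poses are not given: they have to be found in the camera images.
- block: tan fire-brick soldering block with dark scorch spots, loose on the bench: 100 mm along its x, 160 mm along its y, 32 mm high, about 0.45 kg, sliding friction moderate. Origin at the centre of its underside. It starts within 0.25 rad of the world's axes. Home in the corner its x and y point along the stop's x and y, with its origin at about (-50, -80) mm in the stop's frame
- stop: fixed L-shaped stop of two aluminium bars 20 mm wide and 22 mm high with brass screws. Origin at the inner corner, at bench level; x points away from the robot, y to the left (turned up to 0.12 rad). The back bar's inner face is the plane x = 0, from y = -240 mm to 0; the end bar's inner face is the plane y = 0, from x = -120 mm to 0. The block belongs on the -x, -y side
- lamp: round polished steel spirit lamp with a brass band and a conical top: 97 mm across up to 36 mm height, then tapering to a point 64 mm above the bench; about 0.35 kg, loose, slides on its flat base. Origin at the centre of its underside
- mark: round white spot with a red ring about it, painted flat on the bench (nothing to touch, under 2 mm): ring inner diameter 122 mm, outer 136 mm. Origin at its centre. The block may lie partly over it at the start
- flux_jar: amber glass jar with a blue cap, 44 mm across, 40 mm high; bystander; origin at the centre of its underside
- dropper: white plastic bottle with a black cap, 38 mm across, 85 mm high; bystander; origin at the centre of its underside
- graver: hand tool with a wooden handle and steel shank, 150 mm long, lying on the bench; bystander; origin near its middle, at bench level
- ring_pad: blue cloth-covered pad 45 x 45 x 22 mm carrying a gold ring with a blue stone (30 mm high in all); bystander; origin at the centre of its underside
- tweezers: steel tweezers with red grips, 150 mm long, 7 mm high, lying on the bench; bystander; origin near the middle, at bench level

How it is judged (in metres and radians):
On the way, in this order (a step that is already met when the one before it is completed fails the run):
1. the block is home in the corner of the stop, flat against both bars (x of block in the frame of stop between -0.054 and -0.045 m and y of block in the frame of stop between -0.084 and -0.075 m and angle between the x axis of block and the x axis of stop, either way round below 0.03 rad and height (world z) of block below 0.004 m), for 0.2 s.
2. the lamp stands inside the red ring (horizontal distance between lamp and mark below 0.013 m and height (world z) of lamp below 0.004 m and angle between lamp's own z axis and vertical below 0.05 rad), for 0.2 s.
At the end, for the whole second after the job is handed in: The block lies flat on the bench in the corner of the stop, within 4 mm of both bars (at its middle) and within 0.03 rad of the stop's axes; the lamp stands upright with its whole base inside the red ring (centres within 13 mm); both are at rest (all of step 1 and all of step 2 and linear speed of each of block, lamp below 0.01 m/s); the robot touches nothing.
It fails at once if the block is lifted or tipped (over 8 mm or 0.1 rad) (height (world z) of block above 0.008 m or angle between block's own z axis and vertical above 0.1 rad).
It fails at once if the lamp is lifted or tipped (over 8 mm or 0.15 rad) (height (world z) of lamp above 0.008 m or angle between lamp's own z axis and vertical above 0.15 rad).
It fails at once if a bystander is moved by more than 20 mm (distance of any of flux_jar, dropper, graver, ring_pad, tweezers from where it was at the start of the episode above 0.02 m).
It also fails if it takes over 72 s, if anything falls off the work surface, if the arm or the gripper's body presses on something with over 40 N, if the wrist force passes 120 N, or if a joint passes its speed limit or range.

### The arm

A 6-joint arm with a two-finger parallel gripper is mounted at the origin on the work surface. World frame = base frame: x ahead of the robot, y to its left, z up, the work surface at z = 0. Lengths are in m, angles in degrees, forces in N, time in s.
With the tool pointing down it reaches from about 0.4 to 0.825 m from the base axis. Payload 7 kg.
Tool frame: the origin (TCP) lies on the centre line of the jaws, within the pads' length; the fingertips stand 19 mm ahead of it and the grasp point (between the pads) is the TCP (r.tips_ahead is the distance from the TCP to the fingertips, in m); z points along the fingers, y is the line along which they close (so a half turn about z gives the same grasp; the last joint's range is limited). The gripper opens to 88 mm and grips with 3 to 60 N. Pads are 19 mm wide; open, the fingers measure 130 mm over their backs; the gripper's body (78 mm by 193 mm) begins 47 mm behind the grasp point.
Start: joints at [86.694, 20.546, 0.682, 0, -70.136, -16.507], TCP at [0.229, 0.635, 0.246] pointing down, gripper open.
Joint ranges: [-176.03, 176.03], [-82.01, 121.73], [-58.28, 71.71], [-173.87, 95.51], [-174.79, -0.11], [-173.66, 173.66]. Speed limits (degrees/s): [136.94, 136.94, 172.46, 180, 180, 180].

### API

Orientations are given as [roll, pitch, yaw] about the fixed x, y, z axes, in that order (R = Rz(yaw) Ry(pitch) Rx(roll)).
In Python, from plant import r, viewer, close_job gives the robot as it stands. The module is installed in compiled form; this text tells all that it offers.
- The arm moves only by the tool arm_command, never from a script. Its arguments are lists of equal length, an entry for each row: "travel": the shift along the world's x, y, z scaled (see below), a list of three; "delta_rot": the turn, a rotation vector about the world's x, y, z scaled (see below), a list of three. In form: {"travel": [[dx, dy, dz], ...], "delta_rot": [[rx, ry, rz], ...]}. A call has 1 to 20 rows; each row is the pose to reach, as a shift and turn from the pose commanded when the call began; what a row does not reach only later rows make up. The controller multiplies each number of a shift by 0.5 m and each number of a turn by 90 degrees. A row lasts 1/8 s, in which the tool goes at most 62.5 mm and 10.7 degrees, less where a joint would pass 70% of its speed; a pose out of reach is approached as far as the arm can. A call with a number of a shift or a turn outside -1 to 1 is refused whole. A call with a gripper value outside its range is refused whole. "grip" is the opening, from 0 (shut) to 1 (fully open), set as the call begins (left out, the last holds). The fingers move at their own pace and stop on an object; "newtons" is the grip in N (left out, the last holds). Time passes only in rows, so rows that repeat a pose let the fingers close. It gives the time, the measured TCP pose, the force, the opening and the grip force at its end, in the units of the state.
- r.get_state(): the state, without advancing time (a new reading comes with each control period).
- viewer.capture(name): name is "side" or "top"; returns a dict with "img" (400x640x3 uint8, red, green, blue), "camera_matrix" (3x3 intrinsics, pixels), "R" (3x3) and "t" (3): a world point X has camera coordinates R X + t. Camera axes: x right, y down, z forward; pixel columns grow to the right and rows downward; lengths in m; the calibration is good to about 2 mm. A picture is of the moment at which its call begins. There is no depth.
- close_job(): hands the job in; it is judged then, once.
The state is a dict: "time_s": time; "joints": joint angles; "qd": joint speeds; "joint_torque": joint torques, N m; "tcp_pos": TCP position; "eef_rot": TCP orientation; "contact_force": force on the tool from outside, world axes, zero at the start; "moment": the same for the moment, N m; "gripper_width": finger opening in m; "gripper_force": force on a finger pad.
Only numpy, scipy, OpenCV 4.12 (cv2) and the standard library are available. Lean on these libraries where they do the work, as an engineer would, in place of code of your own. Each camera call takes 0.05 s, during which the arm holds its last target. There are 200 camera calls.

## Working session

There is one attempt and no reset: what is moved stays moved. The work goes in short steps, Python scripts to look and compute and a tool call to move; the robot and the scene stay as the last step left them, time stands still between calls to the robot, and variables do not carry over. Pictures are saved under pics/ and viewed, at most 10 in all, crops included, and the job is handed in when it is done.

Besides the shell and the picture viewer there is one more tool, called after "Request:" as name(argument=value, ...) on one line, values as JSON. arm_command: Moves the arm, as the interface text tells. Shifts and turns lie within -1 to 1; 1 stands for 0.5 m of shift or 90 degrees of turn. Its arguments: {"type":"object","properties":{"travel":{"type":"array"},"delta_rot":{"type":"array"},"grip":{"type":"number"},"newtons":{"type":"number"}},"required":["travel","delta_rot"]}

```bash
mkdir -p pics
cat > h.py <<'E'
import numpy as np, cv2
from plant import r, viewer, close_job
def cap(n,f):
    c=viewer.capture(n); cv2.imwrite(f'pics/{f}.png',c['img'][:,:,::-1]); np.savez(f'pics/{f}.npz',**{k:np.array(v) for k,v in c.items()}); return c
def load(f): return dict(np.load(f'pics/{f}.npz'))
def ray(c,p,z):
    p=np.atleast_2d(np.array(p,float)); K,R,t=c['camera_matrix'],c['R'],np.ravel(c['t'])
    d=np.c_[p,np.ones(len(p))]@np.linalg.inv(K).T@R
    o=-R.T@t
    return o+d*((z-o[2])/d[:,2])[:,None]
E
python3 - <<'E'
from h import *
for n in('top','side'):
    c=cap(n,n+'0'); print(n,-c['R'].T@np.ravel(c['t']),c['R'].round(2).tolist())
print(r.get_state())
E
```

```text
top [0.3067301  0.05616313 1.26815098] [[0.01, -1.0, 0.02], [-0.98, -0.01, -0.19], [0.19, -0.01, -0.98]]
side [ 0.29812178 -0.66779706  0.73952003] [[0.94, -0.34, 0.01], [-0.22, -0.63, -0.74], [0.26, 0.69, -0.67]]
{'time_s': 0.1, 'joints': array([ 8.66948804e+01,  2.05882175e+01,  6.40513437e-01, -1.70813058e-02,
       -7.01366854e+01, -1.65060301e+01]), 'qd': array([ 0.07621793, -0.08661029,  0.10754803,  0.0856138 , -0.08097225,
       -0.03309965]), 'joint_torque': array([-2.34316649e-03, -5.84161341e+01,  2.93753046e+01,  7.01562747e+00,
        1.01677689e-02, -5.25513099e-05]), 'tcp_pos': array([0.22866999, 0.63466193, 0.24471974]), 'eef_rot': array([ 1.79914526e+02, -8.58182464e-03, -1.98169590e+01]), 'contact_force': array([ 0.31303452,  0.13528057, -0.58422244]), 'moment': array([-0.01690264, -0.02423596, -0.01637248]), 'gripper_force': 0.0, 'gripper_width': 0.08757120135334794}
```

View pics/top0.png

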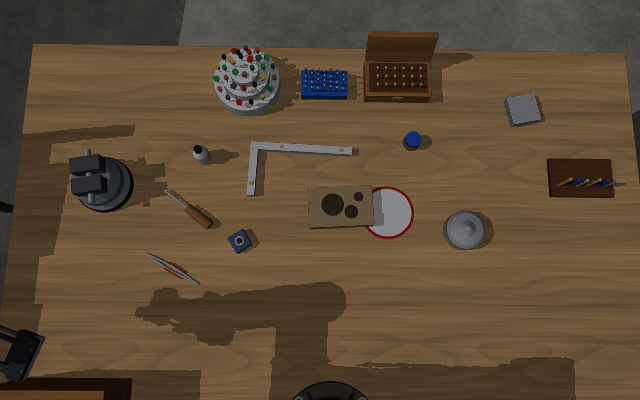

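View pics/side0.png

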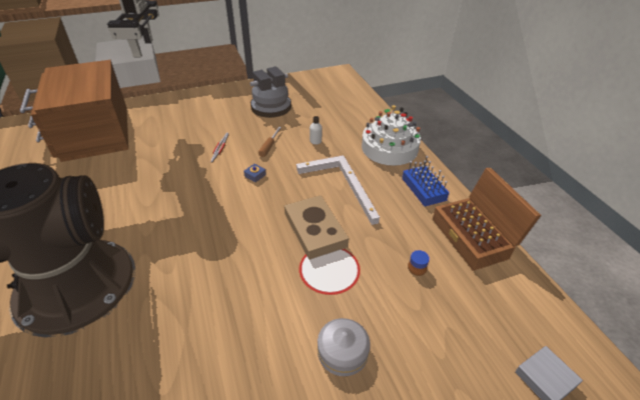

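The top view shows the block near (341,206), the mark near (388,213), the lamp at (465,230), the stop's corner near (257,153), the jar at (413,140) and the dropper at (200,153). The pad is at (240,240), the graver at (190,210) and the tweezers at (173,268). The side view matches: block (316,226), mark (330,270), lamp (344,346). I'll segment these next.

Run:
```python
from h import *
c=load('top0'); im=c['img']; hsv=cv2.cvtColor(im,cv2.COLOR_RGB2HSV)
for n,p in dict(block=(318,200),block2=(360,222),wood=(300,240),bar=(320,150),bar2=(251,180),spot=(395,215),ring=(413,213),lamp=(465,215),lampc=(465,232),lampl=(448,230)).items(): print(n,hsv[p[1],p[0]])
cv2.imwrite('pics/crop.png',cv2.resize(im[130:260,230:500,::-1],None,fx=2.9,fy=2.9,interpolation=cv2.INTER_CUBIC))
```

```text
block [ 18 101  98]
block2 [ 18 100  99]
wood [ 17 124 103]
bar [120   6 131]
bar2 [128   8 132]
spot [105   7 138]
ring [  1 234 111]
lamp [115  16  96]
lampc [111  17 108]
lampl [109  19 106]
```

View pics/crop.png

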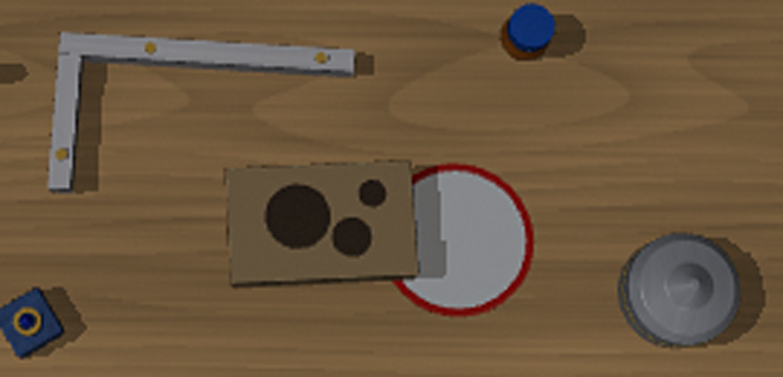

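The crop (2.9× scale, offset (230,130)) shows block top corners near (228,170), (410,162), (417,275) and (233,280). The stop's inner corner is near (80,57), and the lamp is at (685,290).

```bash
cat >> h.py <<'E'
def blob(m,lo,hi,k=0):
    b=np.zeros_like(m); b[lo[1]:hi[1],lo[0]:hi[0]]=m[lo[1]:hi[1],lo[0]:hi[0]]
    if k: b=cv2.morphologyEx(b,cv2.MORPH_CLOSE,np.ones((k,k),np.uint8)); b=cv2.morphologyEx(b,cv2.MORPH_OPEN,np.ones((5,5),np.uint8))
    cs,_=cv2.findContours(b,cv2.RETR_EXTERNAL,cv2.CHAIN_APPROX_NONE)
    return max(cs,key=cv2.contourArea)[:,0,:].astype(float)
def rect(P):
    (a,b),(w,h),an=cv2.minAreaRect((P[:,:2]*1000).astype(np.float32)); return round(a,1),round(b,1),round(w,1),round(h,1),round(an,2)
def circ(P):
    A=np.c_[2*P[:,:2],np.ones(len(P))]; s=np.linalg.lstsq(A,(P[:,:2]**2).sum(1),rcond=None)[0]
    return s[:2].round(4),round(float(np.sqrt(s[2]+s[0]**2+s[1]**2)),4)
E
python3 - <<'E'
from h import *
c=load('top0'); im=c['img']; hsv=cv2.cvtColor(im,cv2.COLOR_RGB2HSV); g=cv2.cvtColor(im,cv2.COLOR_RGB2GRAY)
# block: tan + dark spots
m=cv2.inRange(hsv,(10,90,85),(25,111,115))
q=blob(m,(300,180),(385,235),5); print('block',len(q),rect(ray(c,q,.032)))
cv2.drawContours(im2:=im.copy(),[q.astype(int)],-1,(0,255,0),1)
# stop top face: bright grey
m=cv2.inRange(hsv,(0,0,118),(179,40,255))
q=blob(m,(240,135),(365,200)); P=ray(c,q,.022)*1000
cv2.drawContours(im2,[q.astype(int)],-1,(255,0,255),1)
# inner faces: back bar lower edge, end bar right edge (per column / row of mask)
b=m.copy()
cols=np.arange(270,346); rows=np.array([np.where(b[135:170,x])[0].max()+135.5 for x in cols])
B=ray(c,np.c_[cols,rows],.022)*1000; fb=np.polyfit(B[:,1],B[:,0],1)
rw=np.arange(162,190); cl=np.array([np.where(b[y,240:275])[0].max()+240.5 for y in rw])
E=ray(c,np.c_[cl,rw],.022)*1000; fe=np.polyfit(E[:,0],E[:,1],1)
# outer
r2=np.array([np.where(b[135:170,x])[0].min()+134.5 for x in cols]); O=ray(c,np.c_[cols,r2],.022)*1000
print('back x=a*y+b',fb,'end y=a*x+b',fe,'width',np.mean(O[:,0]-B[:,0]), 'ends',P[:,:2].min(0),P[:,:2].max(0))
y=(fe[0]*fb[1]+fe[1])/(1-fe[0]*fb[0]); print('corner',fb[0]*y+fb[1],y,'yaw',-fb[0],fe[0])
# ring
m=cv2.inRange(hsv,(0,170,60),(6,255,255))|cv2.inRange(hsv,(172,170,60),(179,255,255))
m[:,:383]=0; m[:180]=0;m[245:]=0;m[:,420:]=0
ys,xs=np.where(m); print('mark',circ(ray(c,np.c_[xs,ys],0)))
# lamp
m=cv2.inRange(hsv,(90,5,60),(140,60,255))
q=blob(m,(435,200),(490,260),3); cv2.drawContours(im2,[q.astype(int)],-1,(0,255,0),1)
(u,v),R=cv2.minEnclosingCircle(q.astype(np.float32)); print('lamp px',u,v,R)
P=ray(c,q,.036); print(circ(P)); 
s=q[:,1]<v-3; print('far half',circ(P[s]),'near half base', circ(ray(c,q[q[:,1]>v+8],0)))
for n,p in dict(jar=(413,139),drop=(199,150),pad=(240,241),gr=(212,225),gr2=(165,190)).items(): print(n,ray(c,[p],.02)[0].round(3))
cv2.imwrite('pics/c2.png',cv2.resize(im2[130:260,230:500,::-1],None,fx=2.9,fy=2.9,interpolation=cv2.INTER_NEAREST))
E
```

```text
block 201 (532.8, -22.5, 98.3, 158.4, 3.41)
back x=a*y+b [4.69104114e-02 6.71752190e+02] end y=a*x+b [-4.81613296e-02  2.20677924e+02] width 18.578471780547762 ends [561.77313488 -50.64387012] [699.76118816 210.82084531]
corner 680.5666999610213 187.90092638393935 yaw -0.046910411427094435 -0.048161329616328144
mark (array([ 0.5244, -0.1434]), 0.0646)
lamp px 463.81634521484375 230.52081298828125 20.248374938964844
(array([ 0.4757, -0.3263]), 0.0468)
far half (array([ 0.4792, -0.3277]), 0.0441) near half base (array([ 0.492, -0.335]), 0.0579)
jar [ 0.712 -0.21   0.02 ]
drop [0.675 0.336 0.02 ]
pad [0.444 0.223 0.02 ]
gr [0.483 0.294 0.02 ]
gr2 [0.57  0.415 0.02 ]
```

View pics/c2.png

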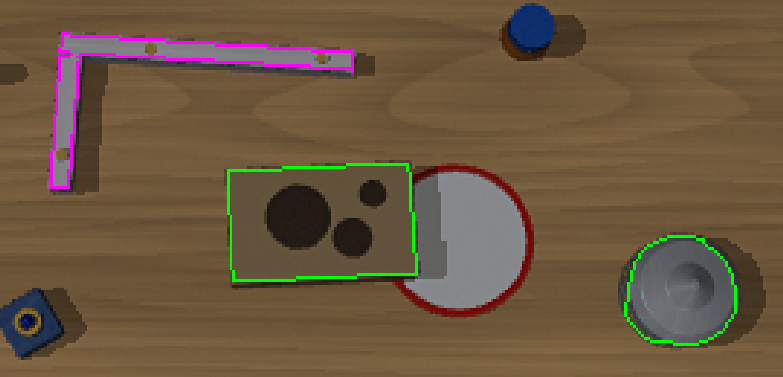

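The masks fit well:

| Item | Position (mm) | Yaw (rad) |
|---|---|---|
| Stop corner | (680.5, 188) | -0.047 |
| Block | (533, -22.5) | +0.06 |
| Mark | (524, -143) | n/a |
| Lamp | (477, -327) | n/a |

I'll push the block along +y first, using the half-open fingers as a flat pusher.

Request:
arm_command(travel=[[0.3,-0.9,0],[0.3,-0.9,0],[0.3,-0.9,0],[0.3,-0.9,0],[0.3,-0.9,0],[0.3,-0.9,0],[0.3,-0.9,0],[0.3,-0.9,0],[0.3,-0.9,0],[0.3,-0.9,0]], delta_rot=[[0,0,-0.81],[0,0,-0.81],[0,0,-0.81],[0,0,-0.81],[0,0,-0.81],[0,0,-0.81],[0,0,-0.81],[0,0,-0.81],[0,0,-0.81],[0,0,-0.81]], grip=0.45)

```text
time_s: 1.35
tcp_pos: [0.3788, 0.1851, 0.2455]
eef_rot: [180.0, 0.0, -92.7]
contact_force: [-0.4, 0.3, 0.3]
gripper_width: 0.0394
gripper_force: 0.0
```

Request:
arm_command(travel=[[0.298,-0.67,0],[0.298,-0.67,0],[0.298,-0.67,0],[0.298,-0.67,0],[0.298,-0.67,0],[0.298,-0.67,0],[0.298,-0.67,0],[0.298,-0.67,-0.1],[0.298,-0.67,-0.2],[0.298,-0.67,-0.3],[0.298,-0.67,-0.38],[0.298,-0.67,-0.42],[0.298,-0.67,-0.435],[0.298,-0.67,-0.435],[0.298,-0.67,-0.435]], delta_rot=[[0,0,0],[0,0,0],[0,0,0],[0,0,0],[0,0,0],[0,0,0],[0,0,0],[0,0,0],[0,0,0],[0,0,0],[0,0,0],[0,0,0],[0,0,0],[0,0,0],[0,0,0]])

```text
time_s: 3.22
tcp_pos: [0.5286, -0.1496, 0.0291]
eef_rot: [-179.9, 0.0, -92.7]
contact_force: [0.1, 0.1, -0.6]
gripper_width: 0.0395
gripper_force: 0.0
```

Request:
arm_command(travel=[[0.001,0.02,0],[0.002,0.04,0],[0.003,0.06,0],[0.003,0.075,0],[0.004,0.09,0],[0.005,0.11,0],[0.006,0.13,0],[0.007,0.15,0],[0.008,0.17,0],[0.009,0.19,0],[0.01,0.21,0],[0.01,0.23,0],[0.011,0.25,0],[0.012,0.27,0],[0.012,0.285,0],[0.013,0.3,0],[0.013,0.312,0],[0.014,0.32,0],[0.014,0.325,0],[0.014,0.325,0]], delta_rot=[[0,0,0],[0,0,0],[0,0,0],[0,0,0],[0,0,0],[0,0,0],[0,0,0],[0,0,0],[0,0,0],[0,0,0],[0,0,0],[0,0,0],[0,0,0],[0,0,0],[0,0,0],[0,0,0],[0,0,0],[0,0,0],[0,0,0],[0,0,0]])

```text
time_s: 5.72
tcp_pos: [0.5351, 0.0128, 0.0281]
eef_rot: [-180.0, 0.0, -92.7]
contact_force: [0.2, -0.3, 0.8]
gripper_width: 0.0395
gripper_force: 0.0
```

Run:
```python
from h import *
c=cap('top','top1'); im=c['img']
cv2.imwrite('pics/crop1.png',cv2.resize(im[120:270,220:500,::-1],None,fx=2.8,fy=2.8,interpolation=cv2.INTER_CUBIC))
```

```text
(no output)
```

View pics/crop1.png

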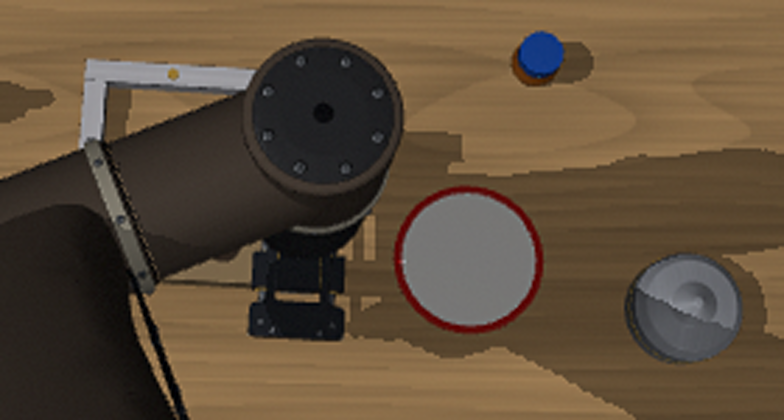

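The block has moved ahead of the pusher and the mark is clear, at about (468,260) in the crop. The arm hides the block itself. I'll back off, turn 90° and go round to its -x face.

Request:
arm_command(travel=[[0,-0.04,0],[0,-0.06,0],[0,-0.06,0.1],[0,-0.06,0.2],[-0.08,0.0,0.26],[-0.17,0.08,0.26],[-0.17,0.19,0.26],[-0.17,0.19,0.26],[-0.17,0.19,0.26],[-0.17,0.19,0.26],[-0.17,0.19,0.26],[-0.17,0.19,0.26],[-0.17,0.19,0.26],[-0.17,0.19,0.2],[-0.17,0.19,0.1],[-0.17,0.19,0.03],[-0.17,0.19,0],[-0.17,0.19,0]], delta_rot=[[0,0,0],[0,0,0],[0,0,0],[0,0,0],[0,0,0.12],[0,0,0.24],[0,0,0.36],[0,0,0.48],[0,0,0.6],[0,0,0.72],[0,0,0.84],[0,0,0.95],[0,0,1],[0,0,1],[0,0,1],[0,0,1],[0,0,1],[0,0,1]])

```text
time_s: 8.02
tcp_pos: [0.4492, 0.1064, 0.0271]
eef_rot: [179.9, 0.1, -2.8]
contact_force: [-0.4, -0.0, 0.2]
gripper_width: 0.0396
gripper_force: 0.0
```

Run:
```python
from h import *
c=cap('side','side1'); im=c['img']
cv2.imwrite('pics/crops1.png',cv2.resize(im[120:300,180:440,::-1],None,fx=3,fy=3,interpolation=cv2.INTER_CUBIC))
```

```text
(no output)
```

View pics/crops1.png

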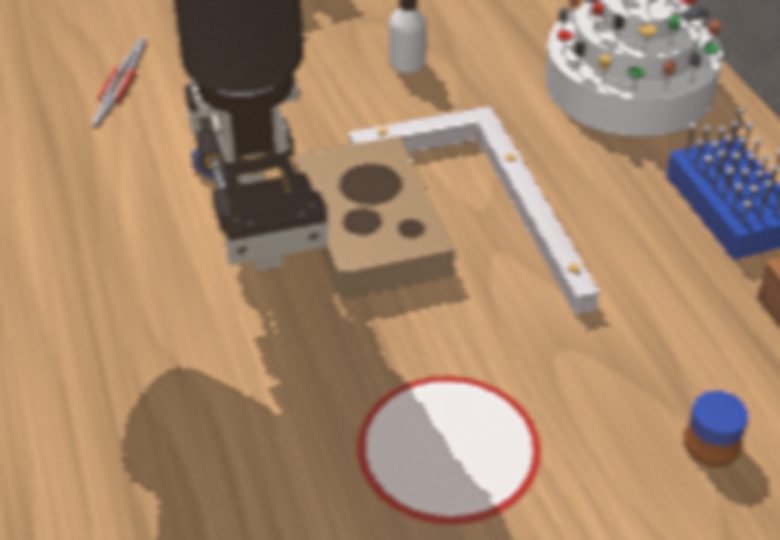

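The side view shows the block square to the stop, with its top corners near (452,250), (402,138) and (335,268) in the crop. It sits just clear of the end bar, whose end is near (350,138). I'll check those corners numerically.

Run:
```python
from h import *
c=load('side1'); C=np.array([680.5,188]); t=-.047; R=np.array([[np.cos(t),-np.sin(t)],[np.sin(t),np.cos(t)]])
hsv=cv2.cvtColor(c['img'],cv2.COLOR_RGB2HSV)
for n,p,z in [('nr',(452,250),.032),('fr',(402,138),.032),('nl',(335,268),.032),('stop corner',(480,122),.022)]:
    P=ray(c,[(p[0]/3+180-.3,p[1]/3+120-.3)],z)[0,:2]*1000; print(n,P.round(1),((P-C)@R).round(1))
```

```text
nr [591.  22.] [ -81.6 -170. ]
fr [602.  175.7] [-77.8 -16. ]
nl [493.7  33.7] [-179.3 -162.9]
stop corner [683.7 186.2] [ 3.2 -1.7]
```

Request:
arm_command(travel=[[0.01,0,0],[0.03,-0.001,0],[0.05,-0.002,0],[0.065,-0.003,0],[0.08,-0.004,0],[0.095,-0.005,0],[0.11,-0.005,0],[0.125,-0.006,0],[0.14,-0.007,0],[0.155,-0.007,0],[0.17,-0.008,0],[0.182,-0.009,0],[0.194,-0.009,0],[0.204,-0.01,0],[0.212,-0.01,0],[0.218,-0.01,0],[0.223,-0.011,0],[0.227,-0.011,0],[0.228,-0.011,0],[0.228,-0.011,0]], delta_rot=[[0,0,0],[0,0,0],[0,0,0],[0,0,0],[0,0,0],[0,0,0],[0,0,0],[0,0,0],[0,0,0],[0,0,0],[0,0,0],[0,0,0],[0,0,0],[0,0,0],[0,0,0],[0,0,0],[0,0,0],[0,0,0],[0,0,0],[0,0,0]], grip=0.85)

```text
time_s: 10.58
tcp_pos: [0.5639, 0.102, 0.0281]
eef_rot: [180.0, -0.0, -2.7]
contact_force: [-1.1, -0.2, 0.3]
gripper_width: 0.0746
gripper_force: 0.6
```

Request:
arm_command(travel=[[0.002,0,0],[0.004,0,0],[0.004,0,0]], delta_rot=[[0,0,0],[0,0,0],[0,0,0]])

```text
time_s: 10.95
tcp_pos: [0.5659, 0.102, 0.0281]
eef_rot: [-180.0, -0.0, -2.7]
contact_force: [-1.0, -1.2, 0.3]
gripper_width: 0.0745
gripper_force: 0.7
```

Creep on in small steps until the block seats against the back bar.

Request:
arm_command(travel=[[0.002,0,0],[0.004,0,0],[0.004,0,0]], delta_rot=[[0,0,0],[0,0,0],[0,0,0]])

```text
time_s: 11.32
tcp_pos: [0.5664, 0.1019, 0.0279]
eef_rot: [180.0, 0.1, -2.7]
contact_force: [-7.4, 2.4, 4.1]
gripper_width: 0.0746
gripper_force: 4.0
```

Request:
arm_command(travel=[[0.002,0,0],[0.004,0,0],[0.004,0,0]], delta_rot=[[0,0,0],[0,0,0],[0,0,0]])

```text
time_s: 11.7
tcp_pos: [0.5665, 0.1017, 0.0276]
eef_rot: [179.9, 0.3, -2.7]
contact_force: [-15.1, 5.4, 8.4]
gripper_width: 0.0744
gripper_force: 7.6
```

Request:
arm_command(travel=[[0.002,0,0],[0.002,0,0]], delta_rot=[[0,0,0],[0,0,0]])

```text
time_s: 11.95
tcp_pos: [0.5665, 0.1017, 0.0276]
eef_rot: [179.9, 0.4, -2.8]
contact_force: [-18.8, 6.2, 12.6]
gripper_width: 0.0748
gripper_force: 9.6
```

The block is seated against the back bar: contact force 19 N, with the TCP where I predicted. Next is the -y face, to push it along the back bar to the end bar.

Request:
arm_command(travel=[[-0.03,0,0],[-0.05,0,0],[-0.05,0,0.1],[-0.05,0,0.2],[-0.05,-0.06,0.26],[0,-0.14,0.26],[0.06,-0.22,0.26],[0.1,-0.24,0.26],[0.1,-0.24,0.26],[0.1,-0.24,0.26],[0.1,-0.24,0.26],[0.1,-0.24,0.26],[0.1,-0.24,0.26],[0.1,-0.24,0.2],[0.1,-0.24,0.1],[0.1,-0.24,0.03],[0.1,-0.24,0],[0.1,-0.24,0]], delta_rot=[[0,0,0],[0,0,0],[0,0,0],[0,0,0],[0,0,-0.12],[0,0,-0.24],[0,0,-0.36],[0,0,-0.48],[0,0,-0.6],[0,0,-0.72],[0,0,-0.84],[0,0,-0.95],[0,0,-1],[0,0,-1],[0,0,-1],[0,0,-1],[0,0,-1],[0,0,-1]], grip=0.45)

```text
time_s: 14.2
tcp_pos: [0.6206, -0.0181, 0.0276]
eef_rot: [179.9, -0.0, -92.7]
contact_force: [0.1, -0.1, -0.2]
gripper_width: 0.0395
gripper_force: 0.0
```

Request:
arm_command(travel=[[0.001,0.015,0],[0.001,0.03,0],[0.002,0.042,0],[0.002,0.05,0],[0.003,0.056,0],[0.003,0.062,0],[0.003,0.067,0],[0.003,0.07,0],[0.003,0.07,0]], delta_rot=[[0,0,0],[0,0,0],[0,0,0],[0,0,0],[0,0,0],[0,0,0],[0,0,0],[0,0,0],[0,0,0]])

```text
time_s: 15.32
tcp_pos: [0.6224, 0.0171, 0.028]
eef_rot: [-180.0, 0.0, -92.7]
contact_force: [-0.4, -2.4, 2.0]
gripper_width: 0.0393
gripper_force: 1.0
```

Request:
arm_command(travel=[[0,0.002,0],[0,0.004,0],[0,0.004,0]], delta_rot=[[0,0,0],[0,0,0],[0,0,0]])

```text
time_s: 15.7
tcp_pos: [0.6222, 0.0187, 0.028]
eef_rot: [180.0, -0.0, -92.7]
contact_force: [0.4, -4.9, 2.2]
gripper_width: 0.0393
gripper_force: 2.4
```

Request:
arm_command(travel=[[0,0.002,0],[0,0.004,0],[0,0.004,0]], delta_rot=[[0,0,0],[0,0,0],[0,0,0]])

```text
time_s: 16.08
tcp_pos: [0.6221, 0.0189, 0.0281]
eef_rot: [180.0, -0.1, -92.7]
contact_force: [2.4, -14.7, 1.4]
gripper_width: 0.0395
gripper_force: 7.3
```

Request:
arm_command(travel=[[0,0.002,0],[0,0.004,0],[0,0.004,0]], delta_rot=[[0,0,0],[0,0,0],[0,0,0]])

```text
time_s: 16.45
tcp_pos: [0.622, 0.019, 0.028]
eef_rot: [179.9, -0.2, -92.8]
contact_force: [5.0, -24.4, 0.9]
gripper_width: 0.0395
gripper_force: 12.2
```

Request:
arm_command(travel=[[0,0.002,0],[0,0.003,0],[0,0.003,0]], delta_rot=[[0,0,0],[0,0,0],[0,0,0]])

```text
time_s: 16.82
tcp_pos: [0.622, 0.0191, 0.0281]
eef_rot: [179.9, -0.3, -92.8]
contact_force: [5.5, -32.9, 0.3]
gripper_width: 0.0393
gripper_force: 15.8
```

The block is seated against the end bar too (33 N, stalled). I'll retreat over the lamp at height, then check the block and lamp.

Request:
arm_command(travel=[[0,-0.02,0],[0,-0.06,0],[0,-0.08,0.08],[0,-0.1,0.18],[-0.03,-0.2,0.28],[-0.06,-0.3,0.3],[-0.1,-0.4,0.3],[-0.15,-0.5,0.3],[-0.2,-0.6,0.3],[-0.25,-0.7,0.3],[-0.3,-0.8,0.3],[-0.33,-0.87,0.3],[-0.33,-0.87,0.3],[-0.33,-0.87,0.3]], delta_rot=[[0,0,0],[0,0,0],[0,0,0],[0,0,0],[0,0,0],[0,0,-0.05],[0,0,-0.1],[0,0,-0.13],[0,0,-0.13],[0,0,-0.13],[0,0,-0.13],[0,0,-0.13],[0,0,-0.13],[0,0,-0.13]], grip=0.62)

```text
time_s: 18.58
tcp_pos: [0.4572, -0.4103, 0.1778]
eef_rot: [180.0, 0.0, -104.4]
contact_force: [-0.0, 0.4, -0.2]
gripper_width: 0.0544
gripper_force: 0.0
```

Run:
```python
from h import *
c=cap('top','top2'); im=c['img']; cap('side','side2')
hsv=cv2.cvtColor(im,cv2.COLOR_RGB2HSV)
m=cv2.inRange(hsv,(10,90,60),(25,111,115))
q=blob(m,(250,150),(345,205),5); P=ray(c,q,.032); print('block',rect(P))
C=np.array([680.5,188]); t=-.047; R=np.array([[np.cos(t),-np.sin(t)],[np.sin(t),np.cos(t)]])
print(((np.array(rect(P)[:2])-C)@R).round(1))
r_=cv2.inRange(hsv,(0,170,50),(6,255,255))|cv2.inRange(hsv,(172,170,50),(179,255,255)); r_[:,:355]=0;r_[:180]=0;r_[245:]=0;r_[:,420:]=0
ys,xs=np.where(r_); print('mark',len(xs),circ(ray(c,np.c_[xs,ys],0)))
cv2.imwrite('pics/crop2.png',cv2.resize(im[120:290,220:500,::-1],None,fx=2.8,fy=2.8,interpolation=cv2.INTER_CUBIC))
```

```text
block (621.9, 109.6, 158.1, 103.4, 87.2)
[-54.9 -81.1]
mark 381 (array([ 0.5243, -0.1431]), 0.0648)
```

View pics/crop2.png

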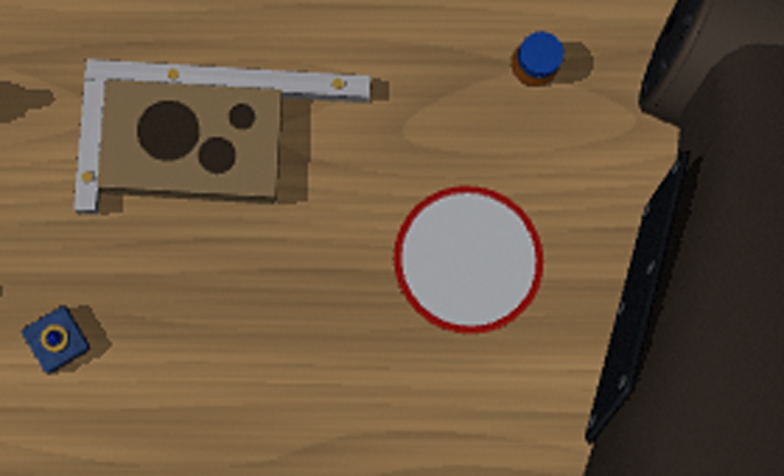

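The block sits flush in the corner, at crop (190,140) with no gap to either bar, turned -2.8° like the stop. The mark is clear at (468,260). The arm hides the lamp, so I'll refine its centre from the earlier pictures.

Run:
```python
from h import *
c=load('top0'); print('apex',ray(c,[(467.9,228.3)],.064)[0])
K,R,t=c['camera_matrix'],c['R'],np.ravel(c['t'])
g=cv2.cvtColor(c['img'],cv2.COLOR_RGB2HSV)
m=cv2.inRange(g,(90,5,40),(140,90,255)); q=blob(m,(430,195),(500,265),3)
from scipy.optimize import least_squares
# silhouette = hull of rim circles at z=0 and .036 ; use extents in rows/cols of the blob
def ext(p):
    a=np.linspace(0,6.283,200); X=np.array([[p[0]+.0485*np.cos(a),p[1]+.0485*np.sin(a),0*a+z] for z in(0,.036)]).transpose(0,2,1).reshape(-1,3)
    v=(X@R.T+t)@K.T; v=v[:,:2]/v[:,2:]; return np.r_[v.min(0),v.max(0)]
e=np.r_[q.min(0),q.max(0)]; s=least_squares(lambda p:ext(p)-e,[.476,-.327]); print(e,s.x,s.fun)
```

```text
apex [ 0.47595421 -0.32709885  0.064     ]
[445. 211. 484. 248.] [ 0.47899519 -0.33227168] [-2.14492469 -1.82131485  2.09222095  1.78506601]
```

Request:
arm_command(travel=[[-0.003,-0.004,-0.1],[-0.003,-0.004,-0.2],[-0.003,-0.004,-0.27],[-0.003,-0.004,-0.295],[-0.003,-0.004,-0.3],[-0.003,-0.004,-0.3],[-0.003,-0.004,-0.3]], delta_rot=[[0,0,0],[0,0,0],[0,0,0],[0,0,0],[0,0,0],[0,0,0],[0,0,0]])

```text
time_s: 19.55
tcp_pos: [0.4567, -0.4129, 0.0296]
eef_rot: [-179.9, -0.0, -104.4]
contact_force: [0.3, 0.0, 0.1]
gripper_width: 0.0543
gripper_force: 0.0
```

Request:
arm_command(travel=[[0.005,0.02,0],[0.01,0.04,0],[0.014,0.055,0],[0.017,0.065,0],[0.019,0.075,0],[0.023,0.09,0],[0.028,0.11,0],[0.033,0.13,0],[0.039,0.15,0],[0.044,0.17,0],[0.049,0.19,0],[0.054,0.21,0],[0.059,0.23,0],[0.064,0.25,0],[0.069,0.27,0],[0.075,0.29,0],[0.08,0.31,0],[0.085,0.33,0],[0.09,0.35,0],[0.092,0.36,0]], delta_rot=[[0,0,0],[0,0,0],[0,0,0],[0,0,0],[0,0,0],[0,0,0],[0,0,0],[0,0,0],[0,0,0],[0,0,0],[0,0,0],[0,0,0],[0,0,0],[0,0,0],[0,0,0],[0,0,0],[0,0,0],[0,0,0],[0,0,0],[0,0,0]])

```text
time_s: 22.05
tcp_pos: [0.502, -0.2318, 0.028]
eef_rot: [-180.0, 0.0, -104.4]
contact_force: [-0.5, -1.7, 1.1]
gripper_width: 0.0543
gripper_force: 0.9
```

Run:
```python
from h import *
c=cap('side','side3'); d=cap('top','top3'); print(r.get_state()['tcp_pos'],r.get_state()['contact_force'])
a=cv2.resize(c['img'][180:400,200:460,::-1],None,fx=1.5,fy=1.5); b=cv2.resize(d['img'][130:350,300:560,::-1],None,fx=1.5,fy=1.5)
cv2.imwrite('pics/both3.png',np.hstack([a,b]))
```

```text
[ 0.50189072 -0.23184371  0.0279961 ] [0.23140294 0.00539084 0.27173546]
```

View pics/both3.png

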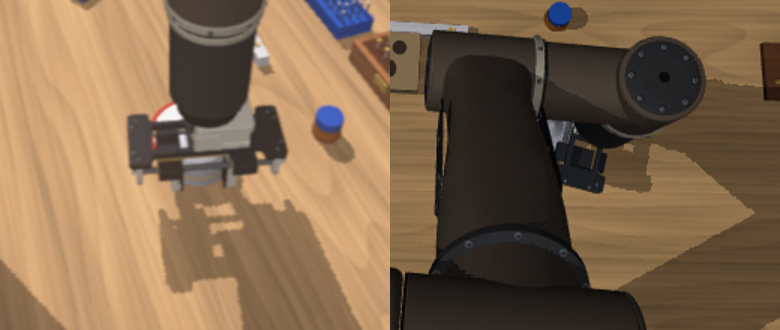

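The lamp is nested between the two fingers in the side view, and the part of the mark still showing is ahead of it. Finish the push, then withdraw.

Request:
arm_command(travel=[[0.004,0.016,0],[0.009,0.034,0],[0.013,0.05,0],[0.016,0.062,0],[0.018,0.07,0],[0.019,0.076,0],[0.019,0.076,0],[0.019,0.076,0]], delta_rot=[[0,0,0],[0,0,0],[0,0,0],[0,0,0],[0,0,0],[0,0,0],[0,0,0],[0,0,0]])

```text
time_s: 23.15
tcp_pos: [0.5114, -0.1945, 0.0281]
eef_rot: [-180.0, 0.0, -104.4]
contact_force: [-0.3, 1.0, 0.1]
gripper_width: 0.0542
gripper_force: 0.0
```

Request:
arm_command(travel=[[-0.005,-0.02,0],[-0.015,-0.06,0],[-0.03,-0.12,0],[-0.04,-0.16,0],[-0.04,-0.17,0.1],[-0.04,-0.2,0.2],[-0.05,-0.3,0.3],[-0.06,-0.4,0.35],[-0.08,-0.5,0.35],[-0.1,-0.6,0.35],[-0.1,-0.65,0.35],[-0.1,-0.65,0.35]], delta_rot=[[0,0,0],[0,0,0],[0,0,0],[0,0,0],[0,0,0],[0,0,0],[0,0,0],[0,0,0],[0,0,0],[0,0,0],[0,0,0],[0,0,0]])

```text
time_s: 24.65
tcp_pos: [0.4598, -0.5217, 0.202]
eef_rot: [179.9, 0.0, -104.6]
contact_force: [-0.1, 0.1, -1.0]
gripper_width: 0.0543
gripper_force: 0.0
```

Run:
```python
from h import *
c=cap('side','side4'); d=cap('top','top4')
hsv=cv2.cvtColor(d['img'],cv2.COLOR_RGB2HSV); 
r_=cv2.inRange(hsv,(0,170,50),(6,255,255))|cv2.inRange(hsv,(172,170,50),(179,255,255)); r_[:,:355]=0;r_[:180]=0;r_[245:]=0;r_[:,420:]=0
ys,xs=np.where(r_); print('mark',len(xs),circ(ray(d,np.c_[xs,ys],0)))
a=cv2.resize(c['img'][170:320,260:400,::-1],(390,418),interpolation=cv2.INTER_CUBIC); b=cv2.resize(d['img'][130:280,300:440,::-1],(390,418),interpolation=cv2.INTER_CUBIC)
cv2.imwrite('pics/both4.png',np.hstack([a,b]))
```

```text
mark 380 (array([ 0.5243, -0.1431]), 0.0648)
```

View pics/both4.png

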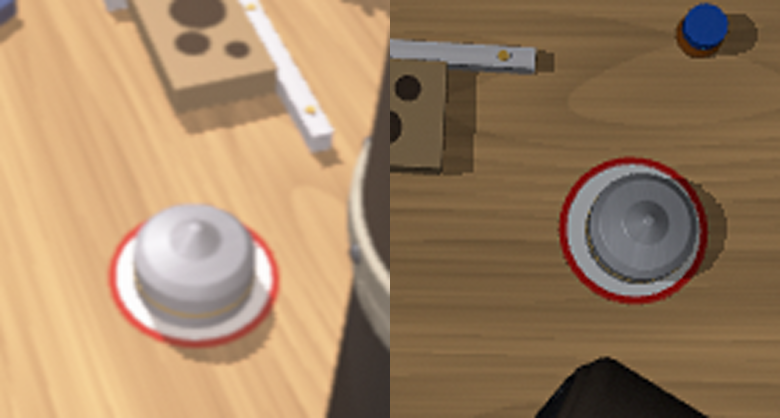

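The lamp stands upright on the mark. It spans crop columns about 585–698 in the top view, against 560–707 for the ring. I'll put a number on the offset.

Run:
```python
from h import *
from scipy.optimize import least_squares
c=load('top4'); K,R,t=c['camera_matrix'],c['R'],np.ravel(c['t'])
f=390/140; e=np.array([300+(585-390)/f,130+173/f,300+(698-390)/f,130+284/f])-.3
def ext(p):
    a=np.linspace(0,6.283,200); X=np.array([[p[0]+.0485*np.cos(a),p[1]+.0485*np.sin(a),0*a+z] for z in(0,.036)]).transpose(0,2,1).reshape(-1,3)
    v=(X@R.T+t)@K.T; v=v[:,:2]/v[:,2:]; return np.r_[v.min(0),v.max(0)]
s=least_squares(lambda p:ext(p)-e,[.52,-.14]); print(e,s.x,s.fun,(s.x-[.5243,-.1431])*1000)
print('apex',ray(c,[(300+(649-390)/f-.3,130+220/f-.3)],.064)[0]-[.5243,-.1431,0])
c=load('side4'); print('apex side',ray(c,[(260+196/f-.3,170+222/f-.3)],.064)[0]-[.5243,-.1431,0])
```

```text
[369.7        191.8025641  410.26410256 231.64871795] [ 0.52157139 -0.14724936] [-0.23423275 -0.41784383  0.22876954  0.41370862] [-2.72860861 -4.14936033]
apex [-0.00275164 -0.0039847   0.064     ]
apex side [0.0011041 0.0015911 0.064    ]
```

The lamp is about 5 mm from the mark's centre, and the limit is 13 mm. The block is home and the robot is clear, so I'm handing in.

```bash
python3 -c "
from h import *
print(close_job())"
```

```text
the job is handed in; nothing more can be done
None
```

The job is handed in (no verdict came back): in the last pictures the block sits flush in the stop's corner and the lamp stands inside the red ring, about 5 mm off centre, at about 25 s of the 72 s allowed.

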